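# Post a flat plate into the demagnetiser and switch it on

## Task

Post the flat rectangular steel plate through the slot in the lid of the grey demagnetiser box so that it drops right inside. Then lift the black hinged guard, flip the toggle beneath it over to its far side (away from the robot), and close the guard again. Leave the small steel block, the spanner and the spark plug where they lie.

Things in the scene. Friction and masses are not known exactly. Their poses are not given: they have to be found in the camera images.
- plate: Loose bright steel plate, 70 x 34 x 6 mm, corners rounded by 6 mm, two dark 9 mm bolt-hole marks, about 0.1 kg, lying flat on the bench. Origin: centre of the underside; x along the 70 mm, y along the 34 mm, z up. Ends and faces are alike. Let go with its leading half through the slot and tilted, it tips upright and drops in, or does when its tail is nudged upright.
- demagnetiser: Grey steel box with a steel lid, 140 mm (x) by 220 mm (y) by 95 mm high, fixed to the bench, turned by up to 0.25 rad. Origin: centre of its underside; x points away from the robot, y to the robot's left, z up. Its left half is a hollow chamber with inside x -45 to +45 mm, y +5 to +97 mm, floor at z = 6 mm, under the lid; the slot is its only opening. The right half is solid.
- slot (a point): Nominal slot centre, at x 0, y +55, z 98 mm of the demagnetiser. The slot is 42 mm long (x), 11.5 mm wide (y), lips of round 4 mm bar 0.5 mm proud, in a dark 66 x 52 x 3 mm throat plate screwed on the lid. That plate is adjustable: the real slot lies up to 4 mm off either way along y, so feel or look for it. A plate at 45 degrees to the lid has 1 mm to spare, at 50 degrees 1.9 mm.
- guard_hinge (a point): Middle of the guard's hinge line, which runs along the demagnetiser's x at the lid's right edge, at x 0, y -110 mm, z 96 mm of the demagnetiser. Axes as the demagnetiser's.
- guard (a joint): Angle of the guard, a black hood 48 mm (x) by 60 mm (y) by 40 mm high, over the toggle: 0 shut, 1.75 rad open. From the hinge it extends 60 mm to the left when shut and swings up and over to the right as it opens. Light (60 g); beyond about 0.9 rad it falls open by itself to its stop at 1.75, and below that it falls shut.
- guard_handle (a point): Centre of the guard's steel T-handle: a bar 22 mm long, 12 mm in diameter, flat ends, parallel to the hinge line (the demagnetiser's x), on a 7 mm stem. With the guard shut it lies 46 mm left of the hinge line and 64 mm above it, 24 mm above the hood's top. It turns with the guard.
- toggle (a joint): Angle of the small steel toggle under the guard, which pivots about the demagnetiser's y axis 99 mm above the bench at x 0, y -80 mm of the demagnetiser: 0 is off, leaning 0.4 rad toward the robot; 0.8 is on, leaning 0.4 rad away. It stays where it is left and needs about 1 N at its tip.
- toggle_tip (a point): Point inside the thick end of the toggle, 26 mm from its pivot; the end is 10 mm thick and reaches 4 mm beyond this point.
- anvil_block: Bystander: loose rusty steel block 50 x 62 x 14 mm near the plate, too thick for the slot. Origin: centre of its underside.
- short_spanner: Bystander: loose combination spanner, 32 x 89 x 8 mm, farther back on the bench. Origin: centre of its underside.
- plug: Bystander: loose spark plug lying down, 22 x 68 x 20 mm, farther back on the bench. Origin: centre of its underside.
Mind the look-alikes: they are no part of the job. What is shaped like the plate but blue or brown is not meant.

How it is judged:
On the way, in this order (a step that is already met when the one before it is completed fails the run):
1. the plate has passed through the slot into the chamber (x of plate in the frame of demagnetiser between -0.05 and 0.05 m and y of plate in the frame of demagnetiser between 0 and 0.1 m and z of plate in the frame of demagnetiser below 0.06 m), for 0.2 s.
2. the guard is lifted (value of joint guard above 0.9 rad), for 0.1 s.
3. the toggle is flipped to its far side (value of joint toggle above 0.65 rad), for 0.1 s.
At the end, for the whole second after the job is handed in: The plate lies at rest wholly inside the demagnetiser's chamber (its origin less than 60 mm above the bench), the toggle stands on its far side (over 0.65 rad), and the guard is shut (under 0.06 rad) (all of step 1 and linear speed of plate below 0.02 m/s and value of joint toggle above 0.65 rad and value of joint guard below 0.06 rad); the robot touches nothing.
It fails at once if the steel block, the spanner or the spark plug is moved by more than 30 mm (distance of any of anvil_block, short_spanner, plug from where it was at the start of the episode above 0.03 m).
It also fails if it takes over 72 s, if anything falls off the work surface, if the arm or the gripper's body presses on something with over 40 N, if the wrist force passes 120 N, or if a joint passes its speed limit or range.

## Robot

A 7-joint arm with a two-finger parallel gripper is mounted at the origin on a cart in front of the work surface, level with it; the furniture and walls round the work are solid. World frame = base frame: x ahead of the robot, y to its left, z up, the work surface at z = 0. Lengths are in m, angles in rad, forces in N, time in s.
With the tool pointing down it reaches from about 0.4 to 0.85 m from the base axis. Payload 10.4 kg.
Tool frame: the origin (TCP) lies midway between the tips of the shut fingers; the grasp point (between the pads) lies bot.grip_point_offset behind it (bot.grip_point_offset is the distance from the TCP to the grasp point, in m); z points along the fingers, y is the line along which they close (so a half turn about z gives the same grasp; the last joint's range is limited). The gripper opens to 85 mm and grips with 20 to 120 N. Pads are 22 mm wide; open, the fingers measure 114 mm over their backs; the gripper's body (76 mm by 85 mm) begins 54 mm behind the grasp point. The pads swing forward as they close: fully open they stand 13 mm farther back than shut.
Start: joints at [1.257, 0.332, -0.065, 1.46, 0.022, 1.35, -0.088], TCP at [0.179, -0.599, 0.231] pointing down, gripper open.
Joint ranges: [-2.6, 2.6], [-0.5, 2.12], [-1.47, 1.34], [0.16, 2.42], [-1.27, 4.41], [0.06, 2.06], [-2.6, 2.6]. Speed limits (rad/s): [2.22, 2.22, 2.79, 2.79, 3.14, 3.14, 3.14].

## Interface

Orientations are given as a unit quaternion [x, y, z, w].
In Python, from plant import bot, fingers, solver, eyes gives the robot as it stands. Calls block until the motion is done:
- bot.move_to(position, orientation): joint-space move of the TCP to a pose.
- bot.servo_line(position, vel=0.15, frame=None, threshold=None): straight line of the TCP; frame=None keeps the orientation; vel is the mean speed in m/s. With threshold (N) it stops when the force on the tool has changed by that much, and returns True; else False.
- bot.move_joints(angles): joint-space move.
- fingers.gripper_to(opening, effort=None): finger opening in m; effort is the grip in N (None keeps the last); returns when the fingers have stopped.
- bot.hold(seconds).
- solver.ik(position, orientation): joint angles nearest the present ones, or None.
- eyes.get_image(name): name is "scene" or "top" or "wrist"; returns a dict with "image" (384x512x3 uint8, red, green, blue), "fov_y" (degrees; the focal length in pixels is half the picture's height over the tangent of half this angle, whatever the lens; pixels are square), "cx", "cy" (the principal point, pixels), "xyz" and "attitude" of the camera in the world. Camera axes: x right, y down, z forward; pixel columns grow to the right and rows downward; lengths in m; the calibration is good to about 2 mm. A picture is of the moment at which its call begins. There is no depth.
A pose or a line that the arm cannot do raises bot.IKError and nothing moves.
- bot.finish_job(): hands the job in; it is judged then, once.
Readings, each from a call of its own:
- bot.read_clock(): time.
- bot.read_joint_positions(): joint angles.
- bot.read_dq(): joint speeds.
- bot.read_effort(): joint torques, N m.
- bot.read_eef_pos(): TCP position.
- bot.read_eef_rot(): TCP orientation.
- bot.read_ft_force(): force on the tool from outside, world axes, zero at the start.
- bot.read_moment(): the same for the moment, N m.
- bot.read_width(): finger opening in m.
- bot.read_finger_force(): force on a finger pad.
Only numpy, scipy, OpenCV 4.12 (cv2) and the standard library are available. Lean on these libraries where they do the work, as an engineer would, in place of code of your own. Each camera call takes 0.05 s, during which the arm holds its last target. There are 200 camera calls.

## Working session

There is one attempt and no reset: what is moved stays moved. The work goes in short steps, each a Python script; the robot and the scene stay as the last script left them, time stands still between calls to the robot, and variables do not carry over. Pictures are saved under pics/ and viewed, at most 10 in all, crops included, and the job is handed in when it is done.

```bash
ls; mkdir -p pics; cat > h.py <<'E'
import numpy as np, cv2
from scipy.spatial.transform import Rotation as R
from plant import bot, fingers, solver, eyes
def snap(n):
    return eyes.get_image(n)
def att(d):
    a=np.array(d["attitude"],float)
    return a if a.shape==(3,3) else R.from_quat(a).as_matrix()
def f(d): return d["image"].shape[0]/2/np.tan(np.radians(d["fov_y"])/2)
def ray(d,uv,z):
    "pixel -> world point on plane z"
    v=att(d)@np.array([(uv[0]-d["cx"])/f(d),(uv[1]-d["cy"])/f(d),1.])
    o=np.array(d["xyz"]); return o+v*(z-o[2])/v[2]
def proj(d,p):
    c=att(d).T@(np.array(p)-d["xyz"]); return c[:2]/c[2]*f(d)+[d["cx"],d["cy"]]
def down(yaw):
    "tool down, closing axis (tool y) at angle yaw+90deg in world; tool x along yaw"
    c,s=np.cos(yaw),np.sin(yaw)
    return np.array([[c,s,0],[s,-c,0],[0,0,-1.]])
q=lambda M: R.from_matrix(M).as_quat()
def save(n,im): cv2.imwrite("pics/"+n+".png",cv2.cvtColor(im,cv2.COLOR_RGB2BGR))
E
python3 - <<'E'
from h import *
for n in("scene","top"):
    d=snap(n); save(n,cv2.resize(d["image"],(800,600),interpolation=cv2.INTER_CUBIC))
    print(n,d["fov_y"],d["cx"],d["cy"],d["xyz"],d["attitude"], d["image"].shape)
    np.save(n+".npy",d,allow_pickle=True)
print(bot.grip_point_offset,bot.read_clock(),bot.read_eef_rot(),bot.read_width())
E
```

```text
pics
scene 54.75618234898197 257.30562345389103 191.72694588564087 [-0.0036764   0.73230544  0.58355834] [-0.27360106  0.82805519 -0.46407381  0.15524997] (384, 512, 3)
top 45.62793045428669 258.28096325430243 199.38466644039997 [0.18506298 0.08295356 1.38752872] [ 0.72412562 -0.67997599  0.07668442 -0.08598978] (384, 512, 3)
0.0187 0.1 [ 9.89447172e-01  1.44892698e-01 -1.14386827e-04 -6.22438591e-04] 0.08562567274628591
```

View pics/scene.png

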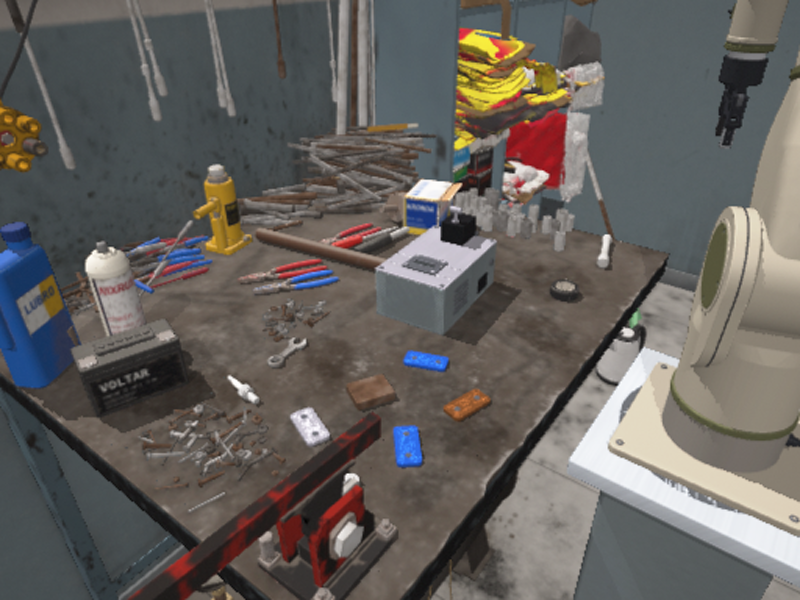

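View pics/top.png

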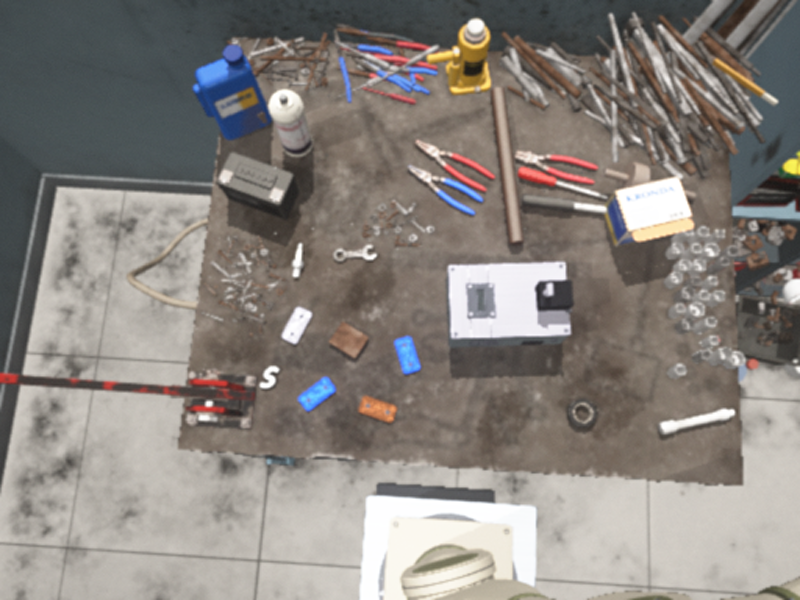

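The top view (800x600 px) shows these plate look-alikes:
- bright plate with two dark holes at (297,325)
- blue ones at (317,393) and (407,355)
- brown one at (378,408)
- rusty block at (350,340)

I choose (297,325). The box lid spans about (447-570, 263-340), with the throat plate at (481,300) and the guard at (555,294).

```bash
cat > m.py <<'E'
from h import *
d=np.load("top.npy",allow_pickle=True).item(); s=np.load("scene.npy",allow_pickle=True).item()
def blob(d,roi,fn):
    x0,y0,x1,y1=roi; im=d["image"][y0:y1,x0:x1].astype(int)
    m=fn(im).astype(np.uint8); n,l,st,c=cv2.connectedComponentsWithStats(m)
    k=1+np.argmax(st[1:,4]); m=(l==k).astype(np.uint8)
    ct=max(cv2.findContours(m,cv2.RETR_EXTERNAL,cv2.CHAIN_APPROX_NONE)[0],key=cv2.contourArea)[:,0]+[x0,y0]
    return ct
bright=lambda im:(im.min(2)>140)
for dd,roi,nm in((d,(175,190,205,225),"top"),(s,(180,255,215,290),"scene")):
    ct=blob(dd,roi,bright)
    P=np.array([ray(dd,u+0.0,0.006)[:2] for u in ct])
    r=cv2.minAreaRect((P*1000).astype(np.float32)); b=cv2.boxPoints(r)
    e=b[1]-b[0],b[2]-b[1]; L=max(e,key=np.linalg.norm)
    print("plate",nm,np.array(r[0]),r[1],np.arctan2(L[1],L[0]))
# lid from top
lid=lambda im:(im.min(2)>125)&(im.max(2)-im.min(2)<40)
for z in(0.095,):
    ct=blob(d,(275,160,375,225),lid)
    P=np.array([ray(d,u,z)[:2] for u in ct]); r=cv2.minAreaRect((P*1000).astype(np.float32))
    b=cv2.boxPoints(r);print("lid",r,b.tolist())
big=cv2.resize(d["image"][150:235,170:380],None,fx=3.8,fy=3.8,interpolation=cv2.INTER_CUBIC)
save("crop",big)
E
python3 m.py
```

```text
plate top [470.02197266 323.25024414] (38.19438171386719, 73.78453826904297) -0.4023459
plate scene [467.12677002 324.50488281] (34.66925811767578, 70.61180114746094) -0.40066692
lid ((524.0776977539062, -83.8680648803711), (145.42527770996094, 225.2692108154297), 5.295808792114258) [[441.2795104980469, 21.574546813964844], [462.0713806152344, -202.73309326171875], [606.8758544921875, -189.3106689453125], [586.083984375, 34.99696350097656]]
```

View pics/crop.png

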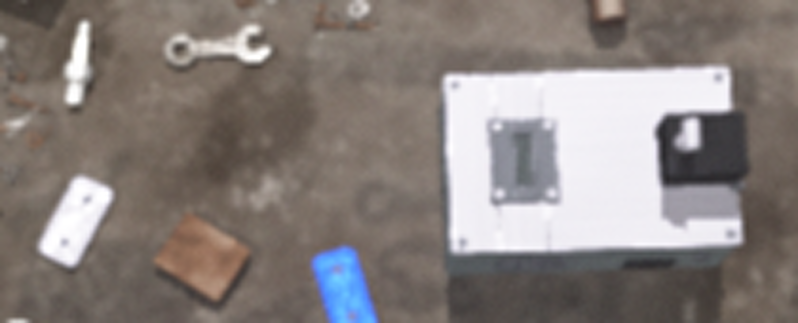

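The crop confirms the choice: a bright plate with two dark holes at crop (75,222). The throat plate is at (523,160) with its slot dark down the middle, and the guard handle is at (688,133). Next I check IK for the options and take wrist views on the way.

```bash
cat >> h.py <<'E'
BC=np.array([0.5241,-0.0839,0]); BY=0.0925
def setbox(c,y):
    global BC,BY; BC=np.array(c);BY=y
def BR(): return R.from_euler('z',BY).as_matrix()
def bx(p): return BC+BR()@np.array(p)      # box->world
def ub(p): return BR().T@(np.array(p)-BC)
def tilt(a,side=1,sig=1):
    "plate dir d (box): leads toward side*y and down at angle a; returns tool R (world)"
    d=np.array([0,side*np.cos(a),-np.sin(a)]); n=np.array([0,side*np.sin(a),np.cos(a)])
    x=sig*d; z=-n; return BR()@np.stack([x,np.cross(z,x),z],1)
E
python3 - <<'E'
from h import *
np.set_printoptions(precision=3,suppress=True)
w=snap("wrist"); T=R.from_quat(bot.read_eef_rot()).as_matrix()
print("cam in tool",T.T@(np.array(w["xyz"])-bot.read_eef_pos()), (T.T@att(w)), w["fov_y"])
for side in(1,-1):
  for sig in(1,-1):
    for a in (50,57):
      for h in (.0,.08):
        j=solver.ik(bx([0,.055-side*.02,.125+h]),q(tilt(np.radians(a),side,sig)))
        print(side,sig,a,h,None if j is None else np.array(j))
for y in (-.40,2.74,-.4-np.pi):
    j=solver.ik([.468,.324,.0],q(down(y))); print(y,None if j is None else np.array(j))
for y in (BY,BY+np.pi/2,BY-np.pi/2,BY+np.pi):
    j=solver.ik(bx([-.05,.0,.3]),q(down(y))); print(y,None if j is None else np.array(j))
E
```

```text
cam in tool [ 0.072 -0.    -0.143] [[ 0.    -0.959 -0.285]
 [ 1.     0.001 -0.001]
 [ 0.001 -0.285  0.959]] 63.10268156774676
1 1 50 0.0 [ 0.398  0.703 -1.11   1.86   1.225  1.785 -0.999]
1 1 50 0.08 [ 0.453  0.576 -1.175  1.81   1.151  1.828 -0.87 ]
1 1 57 0.0 [ 0.286  0.734 -1.02   1.852  1.267  1.859 -1.051]
1 1 57 0.08 [ 0.315  0.584 -1.051  1.816  1.189  1.88  -0.916]
1 -1 50 0.0 [ 0.476  0.817 -1.248  1.857  1.316  1.896  2.117]
1 -1 50 0.08 [ 0.49   0.625 -1.242  1.808  1.19   1.874  2.255]
1 -1 57 0.0 [ 0.42   0.924 -1.251  1.847  1.423  2.05   2.06 ]
1 -1 57 0.08 [ 0.429  0.722 -1.245  1.811  1.3    2.013  2.189]
-1 1 50 0.0 [ 0.546  0.521 -0.196  1.719 -0.677  1.409 -2.406]
-1 1 50 0.08 [ 0.532  0.418 -0.178  1.673 -0.692  1.528 -2.491]
-1 1 57 0.0 [ 0.55   0.59  -0.16   1.694 -0.753  1.488 -2.339]
-1 1 57 0.08 [ 0.534  0.481 -0.139  1.66  -0.773  1.595 -2.428]
-1 -1 50 0.0 [ 0.946  0.632 -0.72   1.696 -0.418  1.315  0.536]
-1 -1 50 0.08 [ 0.964  0.523 -0.741  1.648 -0.472  1.437  0.477]
-1 -1 57 0.0 [ 0.948  0.7   -0.688  1.67  -0.485  1.37   0.598]
-1 -1 57 0.08 [ 0.965  0.586 -0.71   1.635 -0.541  1.481  0.531]
-0.4 [-1.129  0.503  0.541  1.853 -0.329  0.875 -2.4  ]
2.74 [ 0.19   0.802 -1.153  1.783  0.816  1.125 -0.074]
-3.541592653589793 [ 0.19   0.802 -1.153  1.783  0.816  1.125 -0.072]
0.0925 [ 0.724  0.02  -0.635  1.684  0.012  1.441 -1.391]
1.6632963267948966 [ 0.795  0.025 -0.707  1.681  0.016  1.442  0.178]
-1.4782963267948965 None
3.234092653589793 [ 0.792  0.025 -0.705  1.681  0.016  1.442  1.749]
```

```bash
python3 - <<'E'
from h import *
bot.move_to(bx([0,.02,.27]),q(down(BY+np.pi/2)))
w=snap("wrist"); np.save("w1.npy",w,allow_pickle=True)
lead=np.array([np.cos(2.74),np.sin(2.74),0])
c=np.array([.4685,.324,0])
bot.move_to(c+[0,0,.13],q(down(2.74)))
w2=snap("wrist"); np.save("w2.npy",w2,allow_pickle=True)
print(bot.read_clock())
save("w1",np.vstack([cv2.resize(w["image"],(400,300)),cv2.resize(w2["image"],(400,300))]))
m=w["image"].astype(int)
P=lambda ct,d,z:np.array([ray(d,u,z)[:2] for u in ct])
def big(m,seed=None):
    cs=cv2.findContours(m.astype(np.uint8),cv2.RETR_EXTERNAL,cv2.CHAIN_APPROX_NONE)[0]
    return max(cs,key=cv2.contourArea)[:,0]
def rect(ct,d,z):
    r=cv2.minAreaRect((P(ct,d,z)*1000).astype(np.float32)); b=cv2.boxPoints(r);e=b[1]-b[0],b[2]-b[1];L=max(e,key=np.linalg.norm)
    return np.round(r[0],1),np.round(r[1],1),np.arctan2(L[1],L[0])
print("lid",rect(big((m.min(2)>125)&(m.max(2)-m.min(2)<40)),w,.095))
m2=w2["image"].astype(int)
print("plate",rect(big((m2.min(2)>140)),w2,.006))
print("slot px",proj(w,bx([0,.055,.098])),proj(w,bx([.033,.081,.098])))
E
```

```text
4.0583
lid (array([522.5, -86.7]), array([140. , 227.8]), np.float32(-1.4784652))
plate (array([475.3, 501.5]), array([ 84.5, 153. ]), np.float32(-0.17764258))
slot px [257.02378169 132.52652461] [290.83847531 105.55524714]
```

View pics/w1.png

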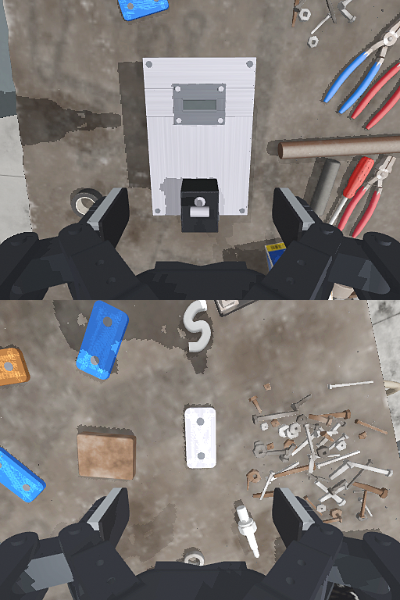

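Top half (wrist view over the box): the lid is clear, the throat plate is at (198,104) with its slot in the middle, and the guard is at (199,205). Bottom half: the bright plate with two holes is at (200,437), the block is clear of it at (106,455), and the plug is at (247,530). Now I refine with ROIs and grasp.

```bash
python3 - <<'E'
from h import *
w=np.load("w1.npy",allow_pickle=True).item(); w2=np.load("w2.npy",allow_pickle=True).item()
def rect(d,roi,fn,z):
    x0,y0,x1,y1=roi; g=d["image"][y0:y1,x0:x1].astype(int)
    cs=cv2.findContours(fn(g).astype(np.uint8),cv2.RETR_EXTERNAL,cv2.CHAIN_APPROX_NONE)[0]
    ct=max(cs,key=cv2.contourArea)[:,0]+[x0,y0]
    r=cv2.minAreaRect(np.array([1000*ray(d,u,z)[:2] for u in ct],np.float32)); b=cv2.boxPoints(r);e=b[1]-b[0],b[2]-b[1];L=max(e,key=np.linalg.norm)
    return np.round(r[0],1),np.round(r[1],1),float(np.arctan2(L[1],L[0]))
print("plate",rect(w2,(225,125,290,230),lambda g:g.min(2)>140,.006))
print("lid left part",rect(w,(170,60,340,225),lambda g:(g.min(2)>125)&(g.max(2)-g.min(2)<40),.095))
thr=lambda g:g.max(2)<150
print("throat",rect(w,(215,95,300,170),thr,.098))
sl=w["image"][110:157,225:288].astype(int).sum(2)//3
print(sl[::2,::3])
c=w["image"][85:185,190:320]; save("slot",cv2.resize(c,None,fx=5,fy=5,interpolation=cv2.INTER_CUBIC))
E
```

```text
plate (array([475. , 323.3]), array([39.6, 85.1]), -0.38316047191619873)
lid left part (array([519.1, -51.1]), array([140.1, 156.1]), -1.4796971082687378)
throat (array([515.9, -30. ]), array([67.3, 52.5]), 0.09079509973526001)
[[127 173 138 140 140 142 141 141 141 140 140 141 141 141 141 142 142 142
  138 191 131]
 [236 217 132 140 140 141 141 141 141 141 141 140 141 141 142 143 141 144
  114 222 232]
 [230 213 119 138 137 138 138 139 139 139 140 139 139 140 139 139 139 140
  130 217 229]
 [153 225 137 142 143 143 144 143 145 145 145 145 144 147 146 147 147 148
  144 228 145]
 [140 121 141 142 141 141 141 141 142 141 142 142 142 142 143 143 142 142
  142 140 142]
 [141 141 141 140 141 141 142 142 143 143 143 144 144 144 145 146 145 146
  146 146 147]
 [141 142 141 142 141 142 142 142 142 142 142 142 142 142 143 143 143 143
  143 143 144]
 [143 142 142 142 142 142 143 142 143 142 143 142 142 143 143 143 143 143
  143 143 143]
 [130 129 131 150 148 148 148 148 150 149 148 149 150 145 145 145 146 142
  131 132 131]
 [139 142 140  97  84  83  84  83  83  84  84  85  84 101  98  98  96  
[... 564 characters left out ...]
1 139 138 139 139 138 138 139 138 139 139 139 138 139 139 142
  146 146 145]
 [137 137 137 140 140 140 141 142 141 142 141 142 142 142 141 141 142 141
  140 140 141]
 [137 137 137 137 137 137 138 140 141 140 140 139 141 139 140 140 140 141
  141 140 142]
 [137 137 137 138 137 137 137 137 137 137 138 138 138 140 139 139 139 140
  140 140 139]
 [141 130 137 141 141 141 142 142 142 144 143 144 144 143 144 144 145 144
  141 115 143]
 [133 223 206 140 140 140 140 140 139 140 139 139 139 140 140 140 141 141
  157 219 128]
 [183 214 225 140 141 143 143 143 143 144 144 144 144 144 144 144 144 143
  240 213 195]
 [133 223 185 140 140 140 140 140 139 140 139 140 139 140 140 141 141 141
  129 219 131]]
```

View pics/slot.png

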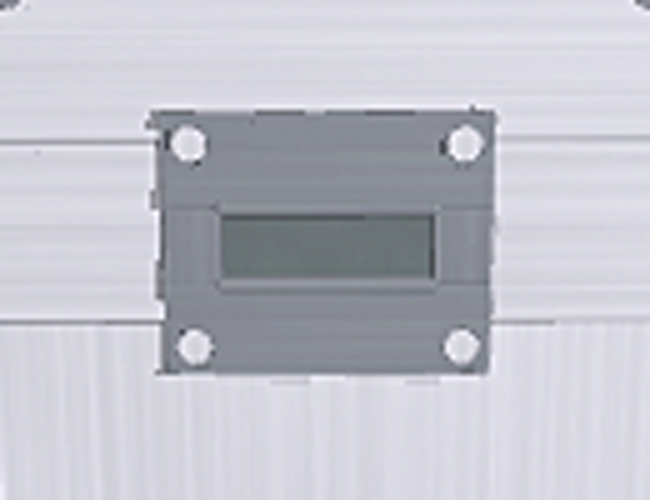

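Slot crop: the opening spans columns 220-436 and rows 213-280, so its centre in the full frame is about (255.6,134.4). Now I grasp the plate.

```bash
python3 - <<'E'
from h import *
w=np.load("w1.npy",allow_pickle=True).item(); w2=np.load("w2.npy",allow_pickle=True).item()
s=ray(w,(255.6,134.4),.0975); print("slot world",s,"box",ub(s))
x0,y0,x1,y1=225,125,290,230
g=w2["image"][y0:y1,x0:x1].astype(int)
m=cv2.morphologyEx(((g.min(2)>140)&(g.max(2)-g.min(2)<30)).astype(np.uint8),cv2.MORPH_CLOSE,np.ones((5,5)))
m=cv2.morphologyEx(m,cv2.MORPH_OPEN,np.ones((9,9)))
ct=max(cv2.findContours(m,cv2.RETR_EXTERNAL,cv2.CHAIN_APPROX_NONE)[0],key=cv2.contourArea)[:,0]+[x0,y0]
r=cv2.minAreaRect(np.array([1000*ray(w2,u,.006)[:2] for u in ct],np.float32)); b=cv2.boxPoints(r);e=b[1]-b[0],b[2]-b[1];L=max(e,key=np.linalg.norm)
yaw=float(np.arctan2(L[1],L[0]))%np.pi; c=np.array([*r[0],0])/1000
print("plate",c,r[1],yaw)
if not(66<max(r[1])<76 and 31<min(r[1])<38): raise SystemExit
lead=np.array([np.cos(yaw),np.sin(yaw),0]); G=c-.018*lead; O=q(down(yaw))
fingers.gripper_to(.046,effort=60)
bot.move_to(G+[0,0,.06],O)
bot.servo_line(G+[0,0,.015],vel=.1)
hit=bot.servo_line(G+[0,0,-.004],vel=.015,threshold=4)
p=bot.read_eef_pos(); print("touch",hit,p,bot.read_ft_force(),bot.read_width())
bot.servo_line([p[0],p[1],p[2]+.0018],vel=.02)
fingers.gripper_to(.02,effort=60)
print("width",bot.read_width(),bot.read_finger_force(),bot.read_eef_pos(),bot.read_ft_force(),bot.read_clock())
np.save("g.npy",np.array([*c,yaw]))
E
```

```text
slot world [ 0.51777365 -0.03117356  0.0975    ] box [-0.00142906  0.05308538  0.0975    ]
plate [0.4677327  0.31881482 0.        ] (48.135066986083984, 95.31707000732422) 2.757666351395198
```

```bash
cat > grasp.py <<'E'
from h import *
w2=np.load("w2.npy",allow_pickle=True).item()
x0,y0,x1,y1=225,125,290,230
g=np.ascontiguousarray(w2["image"][y0:y1,x0:x1].min(2))
t,m=cv2.threshold(g,0,1,cv2.THRESH_BINARY+cv2.THRESH_OTSU); print("otsu",t,np.percentile(g,[5,25,50,75,95]))
m=cv2.morphologyEx(m,cv2.MORPH_OPEN,np.ones((7,7)))
ct=max(cv2.findContours(m,cv2.RETR_EXTERNAL,cv2.CHAIN_APPROX_NONE)[0],key=cv2.contourArea)[:,0]+[x0,y0]
print(ct.min(0),ct.max(0))
r=cv2.minAreaRect(np.array([1000*ray(w2,u,.006)[:2] for u in ct],np.float32)); b=cv2.boxPoints(r);e=b[1]-b[0],b[2]-b[1];L=max(e,key=np.linalg.norm)
yaw=float(np.arctan2(L[1],L[0]))%np.pi; c=np.array([*r[0],0])/1000
print("plate",c,r[1],yaw)
if not(65<max(r[1])<77 and 31<min(r[1])<38): raise SystemExit
lead=np.array([np.cos(yaw),np.sin(yaw),0]); G=c-.018*lead; O=q(down(yaw))
fingers.gripper_to(.046,effort=60)
bot.move_to(G+[0,0,.06],O)
bot.servo_line(G+[0,0,.015],vel=.1)
hit=bot.servo_line(G+[0,0,-.004],vel=.015,threshold=4)
p=bot.read_eef_pos(); print("touch",hit,p,bot.read_ft_force(),bot.read_width())
bot.servo_line([p[0],p[1],p[2]+.0018],vel=.02)
fingers.gripper_to(.02,effort=60)
print("width",bot.read_width(),bot.read_finger_force(),bot.read_eef_pos(),bot.read_ft_force(),bot.read_clock())
np.save("g.npy",np.array([*c,yaw]))
E
python3 grasp.py
```

```text
otsu 187.0 [113. 129. 143. 247. 255.]
[237 138] [276 214]
plate [0.46732083 0.32370486 0.        ] (34.02089309692383, 69.74694061279297) 2.7586853225999555
touch True [ 0.48395355  0.31696165 -0.00215479] [ 0.15295263 -2.12284987  6.1838508 ] 0.04594063886718341
width 0.03176752488774545 59.89563412964344 [ 4.84028792e-01  3.17060422e-01 -1.07770110e-04] [-1.50168695 -1.46971074  4.98311278] 7.125
```

```bash
cat >> h.py <<'E'
S=np.array([0.5178,-0.0312,0.0965]); A=np.radians(57)
def tcp_for(t,a=A,off=(0,0,0)):
    "TCP so that the plate's leading end is t past the slot along d (plate centre 18 mm ahead of TCP)"
    M=tilt(a); d=M[:,0]; z=M[:,2]
    return S+np.array(off)+d*(t-.053)+z*.003
E
python3 - <<'E'
from h import *
p=bot.read_eef_pos()
bot.servo_line([p[0],p[1],.12],vel=.12)
print("held",bot.read_width(),bot.read_ft_force())
O=q(tilt(A))
bot.move_to(tcp_for(-.010)+[0,0.02,.07],O)
bot.servo_line(tcp_for(-.010),vel=.1)
bot.hold(.3)
w=snap("wrist"); np.save("w3.npy",w,allow_pickle=True)
print(bot.read_width(),bot.read_ft_force(),bot.read_clock(),bot.read_eef_pos()-tcp_for(-.010))
M=tilt(A);d=M[:,0];n=-M[:,2];x=BR()[:,0]
im=w["image"].copy()
E0=S-d*.010
k=3
big=cv2.resize(im,None,fx=k,fy=k,interpolation=cv2.INTER_CUBIC)
c=proj(w,E0); print("lead end px",c, "slot px",proj(w,S))
for u in (.017,-.017):
    for v in (.003,-.003):
        a=proj(w,E0+x*u+n*v); cv2.circle(big,tuple((a*k+k/2).astype(int)),2,(255,0,0),-1)
for u in (.021,-.021):
    for v in (.00575,-.00575):
        a=proj(w,S+[0,0,.002]+x*u+BR()[:,1]*v); cv2.circle(big,tuple((a*k+k/2).astype(int)),2,(0,255,0),-1)
cx,cy=(c*k).astype(int)
save("ins",big[max(0,cy-300):cy+300,max(0,cx-400):cx+400])
E
```

```text
held 0.03204008976743201 [ 0.03276395  0.49394283 -1.31791514]
0.03195255044681577 [ 0.61059408 -0.14789188 -0.6392642 ] 10.8583 [9.56482765e-05 7.77259881e-05 2.84485156e-04]
lead end px [256.25336094 138.15993938] slot px [256.26154191 115.22223286]
```

View pics/ins.png

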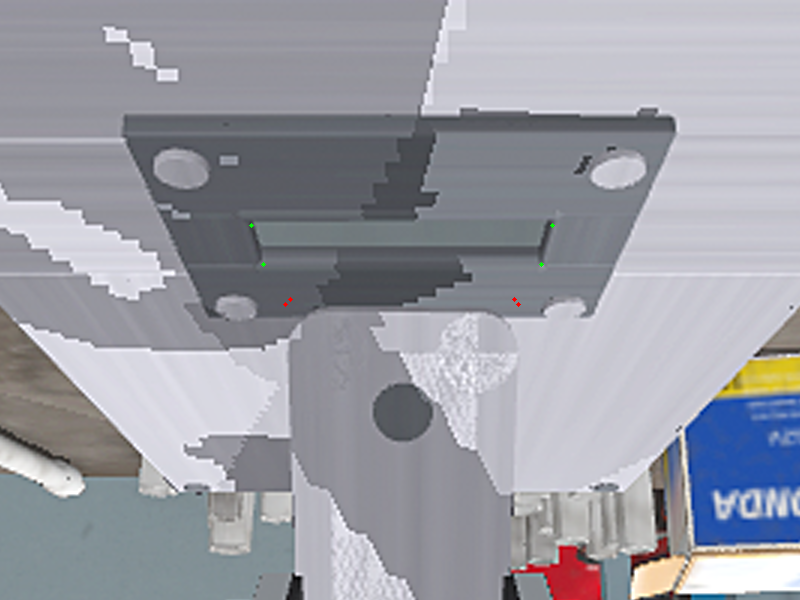

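The plate's lead end is at crop (402,308), centred on the slot (columns 251-552). The slot overlay matches and the end is about 1 mm short of prediction. Inserting with force feedback.

```bash
python3 - <<'E'
from h import *
f0=np.array(bot.read_ft_force())
def prog():
    M=tilt(A); v=np.array(bot.read_eef_pos())-tcp_for(0); return round(1000*v@M[:,0],2), round(1000*(BR().T@v)[1],2)
hit=bot.servo_line(tcp_for(.038),vel=.03,threshold=6)
f=np.array(bot.read_ft_force())-f0
print(hit,"t mm",prog(),"dF box",BR().T@f,"moment",bot.read_moment(),bot.read_width(),bot.read_clock())
E
```

```text
False t mm (np.float64(37.83), np.float64(20.59)) dF box [-0.28936994  0.10961694 -0.29970565] moment [ 1.02989825  0.06665556 -0.02134429] 0.03176460731521635 12.6083
```

```bash
python3 - <<'E'
from h import *
fingers.gripper_to(.06); bot.hold(.4)
n=-tilt(A)[:,2]
bot.servo_line(np.array(bot.read_eef_pos())+n*.06+[0,0,.02],vel=.12)
bot.hold(.2)
w=snap("wrist"); np.save("w4.npy",w,allow_pickle=True)
print(bot.read_clock(),bot.read_ft_force())
u,v=proj(w,S).astype(int); save("rel",cv2.resize(w["image"],(600,450)))
E
```

```text
14.4 [-0.4283925  -0.23913916  0.40131106]
```

View pics/rel.png

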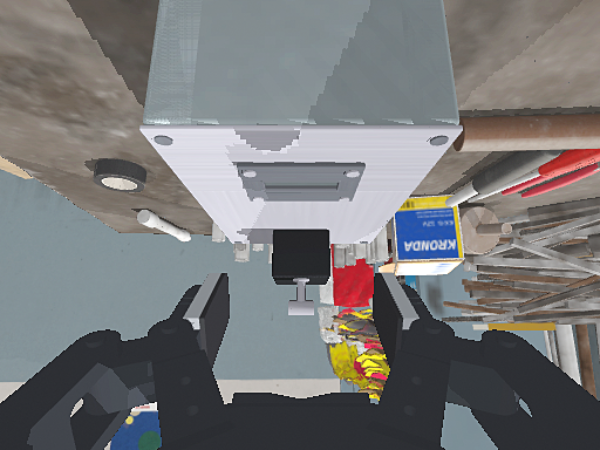

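The slot at (303,185) is empty and no plate is visible outside, so it has dropped inside. The guard is shut, with its handle bar at (301,309). Next I grip the T-handle by its flat ends and swing it on its arc.

```bash
cat >> h.py <<'E'
BC=np.array([.522,-.0827,0])
DN=q(down(BY+np.pi/2))
def handle(th):
    r,p=np.hypot(.046,.064),np.arctan2(.064,.046)+th
    return bx([0,-.110+r*np.cos(p),.096+r*np.sin(p)])
DZ=np.array([0,0,-.009])
def arc(ths,vel=.06,lim=35):
    for t in ths:
        bot.servo_line(handle(t)+DZ,vel=vel)
        F=np.linalg.norm(bot.read_ft_force())
        if F>lim: print("force",F,"at",t); return False
    return True
E
python3 - <<'E'
from h import *
w=np.load("w4.npy",allow_pickle=True).item()
e=proj(w,handle(0))-[256,264]; print("handle px err",e)
for t in(0,.6,1.15,1.75):
    if solver.ik(handle(t)+DZ,DN) is None: print("no ik",t)
if np.abs(e).max()>6: raise SystemExit
fingers.gripper_to(.038,effort=20)
bot.servo_line(np.array(bot.read_eef_pos())+[0,.02,.08],vel=.2)
bot.move_to(handle(0)+DZ+[0,0,.06],DN)
hit=bot.servo_line(handle(0)+DZ,vel=.05,threshold=6); print("hit",hit,bot.read_clock())
if hit: raise SystemExit
fingers.gripper_to(.01,effort=20)
print("width",bot.read_width(),bot.read_ft_force())
E
```

```text
handle px err [ 0.17531546 -2.27164177]
hit False 18.0
width 0.021446928828353997 [ 0.80134167 -0.50318187  2.00385542]
```

Gripped at 21.4 mm, as expected for the 22 mm bar. Opening the guard.

```bash
python3 - <<'E'
from h import *
ok=arc(np.arange(.12,1.21,.12),vel=.05)
print(ok,bot.read_width(),bot.read_ft_force(),bot.read_clock())
if not ok: raise SystemExit
fingers.gripper_to(.05); bot.hold(.5)
p=np.array(bot.read_eef_pos()); print(bot.read_ft_force())
bot.servo_line(p+[0,0,.08],vel=.15)
bot.move_to(bx([-.01,-.08,.20]),DN)
w=snap("wrist"); np.save("w5.npy",w,allow_pickle=True); print(bot.read_clock())
save("tog",cv2.resize(w["image"],(600,450)))
print([proj(w,p)*600/512 for p in (bx([-.0101,-.08,.123]),handle(1.75))])
E
```

```text
True 0.021009063442120873 [ 4.08866394 -1.5490633   6.56103631] 21.6917
[-0.28117662  0.05798429  0.48098608]
23.7333
[array([302.42340519, 232.51780603]), array([316.5418136 , 374.97220971])]
```

View pics/tog.png

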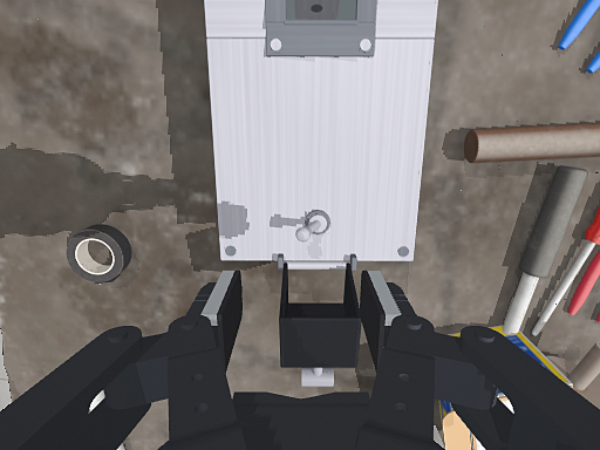

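The guard is open with its handle at (317,378), matching the prediction. The toggle tip is at (303,235), leaning toward the robot, and the plate is visible down in the slot at (316,8). Flipping the toggle, then closing the guard.

```bash
python3 - <<'E'
from h import *
fingers.gripper_to(.042)
bot.servo_line(bx([-.0101,-.079,.135]),vel=.12)
h=bot.servo_line(bx([-.0101,-.079,.111]),vel=.05,threshold=6)
if h: print("blocked",bot.read_eef_pos()); raise SystemExit
h=bot.servo_line(bx([.034,-.079,.111]),vel=.04,threshold=9)
print(h,ub(bot.read_eef_pos()),bot.read_ft_force())
p=np.array(bot.read_eef_pos())
bot.servo_line(p+BR()@[-.004,0,0],vel=.05)
bot.servo_line(p+BR()@[-.004,0,.10],vel=.15)
bot.move_to(bx([-.01,-.08,.21]),DN)
w=snap("wrist"); print(bot.read_clock())
a,b=[proj(w,bx([s*.0101,-.08,.123])) for s in(-1,1)]
cx,cy=((a+b)/2).astype(int); print(a-[cx,cy],b-[cx,cy])
save("tog2",cv2.resize(w["image"][cy-50:cy+50,cx-60:cx+60],None,fx=4,fy=4))
E
```

```text
True [ 0.02514995 -0.0789308   0.11015601] [-4.73787738 -0.63221705  5.50971575]
27.5583
[-12.47878578   0.31507553] [13.84760027  0.31909229]
```

View pics/tog2.png

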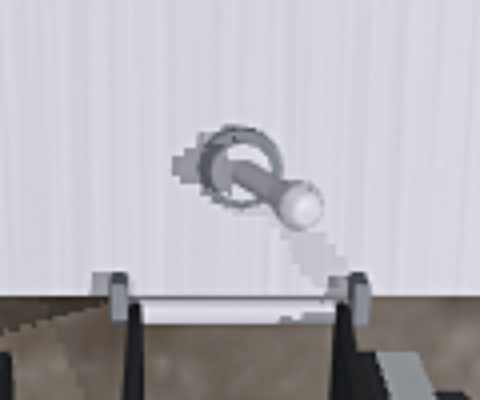

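The toggle tip is at crop (302,205), on the far side as predicted for "on" (295,201). Closing the guard.

```bash
python3 - <<'E'
from h import *
fingers.gripper_to(.04)
bot.move_to(handle(1.75)+DZ+[0,0,.09],DN)
h=bot.servo_line(handle(1.75)+DZ,vel=.06,threshold=7)
print(h,bot.read_ft_force())
if h: raise SystemExit
fingers.gripper_to(.01,effort=20)
print("width",bot.read_width(),bot.read_ft_force())
if bot.read_width()<.018: raise SystemExit
ok=arc(np.append(np.arange(1.63,.05,-.12),0),vel=.05)
print(ok,bot.read_width(),bot.read_ft_force(),bot.read_clock())
if not ok: raise SystemExit
fingers.gripper_to(.045); bot.hold(.2)
bot.servo_line(handle(0)+DZ+[0,0,.10],vel=.12)
bot.move_to(bx([0,.05,.30]),DN); bot.hold(.3)
w=snap("wrist"); print(bot.read_clock(),bot.read_ft_force(),proj(w,handle(0)),proj(w,S))
save("end",cv2.resize(w["image"],(600,450)))
E
```

```text
False [-0.22648254 -0.29700194  0.45448733]
width 0.021632681061279975 [ 0.09068737 -0.09581835  1.56161247]
True 0.021535352748766518 [2.81062532 3.68542472 7.67020245] 35.25
37.7083 [ 0.51028013  0.43272629 -1.37194715] [257.116063  282.0112207] [257.57847654 159.88220261]
```

View pics/end.png

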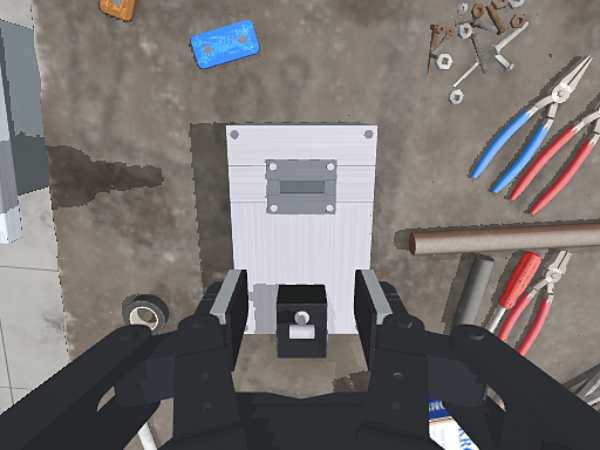

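The guard is shut, with its handle bar at (301,331) against a predicted (301,330). The slot at (302,187) is clear and nothing touches the gripper. Handing in.

```bash
python3 -c "
from plant import bot
print(bot.finish_job())"
```

```text
the job is handed in; nothing more can be done
None
```

I posted the plate through the slot into the chamber, flipped the toggle to its far side and shut the guard again. The job is handed in after about 38 s on the robot's clock; the hand-in returned no verdict, so I'm going by the camera views.

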